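Feel for the blind bore of a mould guide block and hold it bore-up

TASK

Lift the wooden batten off the aluminium guide block and lay it flat on the bare bench, off the dark board. Then pick up the block, which has a deep blind bore in one end only, turn it bore-up, and feel that you have it the right way by lowering the middle of its other, closed end gently onto the tip of the mould's guide pin: it must stop there and not drop over the pin. Lift it off again and finish holding it in the gripper, bore straight up, with the whole block in the air more than 20 cm above the bench, for me to clean the bore: do not put it down or let go, and leave everything else where it is.

Things in the scene. Friction and masses are not known exactly. Their poses are not given: they have to be found in the camera images.
- block: the guide block: a plain aluminium bar 48 x 48 mm in section and 72 mm long (about 0.4 kg), lying on one of its long sides on the dark board, pointing any way, under the batten. Origin at its centre (24 mm above the board); its x axis runs along its length and points out of the end with the deep bore. Bore: 25 mm wide, 42 mm deep, in the middle of the +x end. The other (-x) end is closed but has a recess of the same width, only 3 mm deep, so at a glance both ends look alike
- bore_mouth (a point): the centre of the open mouth of the deep bore, 36 mm from the block's centre along its x axis
- batten: the pale wooden batten with plaster smears to be cleared: 260 mm long (its y axis), 45 mm wide (x), 22 mm thick (z), 0.15 kg; it lies flat and loose across the top of the guide block and of the prop block, the guide block under its -y half and the prop block under its +y end, bridging the free gap of 7 to 11 cm between them, which is centred some 15 mm to the +y side of the batten's middle. Origin at its centre (74 mm above the board)
- prop: the prop block under the batten's other end: pale wood, 70 x 40 mm (x, y), 48 mm high, loose on the dark board; leave it there. Origin at its centre
- board: the dark film-faced plywood board, 240 x 320 mm (x, y), 15 mm thick, fixed on the bench. Origin at the centre of its underside. The bare bench to its left (+y, seen from the robot: from x = 0.32 to 0.62 m and y = 0.32 to 0.47 m) is kept clear for laying the batten down
- case: the lower mould case to the right of the board, fixed: an aluminium ring 320 mm across with a blue filling, lying on battens, its top face 85 mm above the bench. Origin at the centre of its underside, on the bench
- pin: the one guide pin of that mould case: an upright fixed steel pin 14 mm thick, standing 45 mm above the ring's top face, its last 6 mm tapering to 8 mm; with a low brass collar. Origin at its foot
- pin_tip (a point): the centre of the flat tip of the guide pin, 130 mm above the bench. In the block's deep bore the pin would go in 42 mm; in the recess of the closed end it stops after 3 mm
- scraper: bystander: yellow plastic scraper card, 54 x 85 x 4 mm, on the dark board
- mug: bystander: white mug, 82 mm across, 90 mm high; origin at the centre of its underside
- tin: bystander: tin, 72 mm across, 100 mm high; origin at the centre of its underside
- spanner: bystander: steel spanner lying on the bench between the robot and the mould case
- brush: bystander: brush lying on the bench far to the left
- spare: bystander: a shorter, 200 mm long pale batten lying on the bench beyond the board
Mind the look-alikes: they are no part of the job. Leave any green or red look-alike of the block alone.

How it is judged (in metres and radians):
On the way, in this order (a step that is already met when the one before it is completed fails the run):
1. the batten lies flat on the bare bench, off the board, let go and at rest (height (world z) of batten between 0.004 and 0.016 m and linear speed of batten below 0.03 m/s and contact force between batten and the fingers below 0.1 N), for 0.2 s.
2. the block, held bore-up, touches the tip of the guide pin with its closed end (angle between block's own x axis and vertical below 0.2 rad and contact force between block and pin above 0.8 N and horizontal distance between block and pin_tip below 0.014 m and height (world z) of block above 0.155 m and contact force between block and the fingers above 1 N), for 0.1 s.
At the end, for the whole second after the job is handed in: the block is held still in the fingers, its bore mouth up with its axis within 0.2 rad (11 degrees) of vertical, its centre more than 190 mm above the bench, off the pin; the batten lies flat and still on the bare bench (centre below 16 mm), let go (all of step 1 and angle between block's own x axis and vertical below 0.2 rad and height (world z) of block above 0.19 m and contact force between block and the fingers above 1 N and contact force between block and pin below 0.05 N and linear speed of block below 0.03 m/s and angular speed of block below 0.2 rad/s); the arm keeps its last pose, push and grip.
It fails at once if the block is pushed onto the guide pin with more than 40 N (contact force between block and pin above 40 N).
It fails at once if a bystander (scraper, prop block, mug, tin, spanner, brush or spare batten) is shifted by more than 40 mm (distance of any of scraper, prop, mug, tin, spanner, brush, spare from where it was at the start of the episode above 0.04 m).
It also fails if it takes over 58 s, if anything falls off the work surface, if the arm or the gripper's body presses on something with over 40 N, if the wrist force passes 120 N, or if a joint passes its speed limit or range.

ROBOT

A 6-joint arm with a two-finger parallel gripper is mounted at the origin on the work surface. World frame = base frame: x ahead of the robot, y to its left, z up, the work surface at z = 0. Lengths are in mm, angles in rad, forces in N, time in s.
With the tool pointing down it reaches from about 300 to 775 mm from the base axis. Payload 14.6 kg.
Tool frame: the origin (TCP) lies at the very end of the fingers, on their centre line; the grasp point (between the pads) lies 19 mm behind it; y points along the fingers, z is the direction in which the jaws open and shut, and the axes are right-handed (so a half turn about y gives the same grasp; the last joint's range is limited). The gripper opens to 94 mm and grips with 3 to 60 N. Pads are 16 mm wide; open, the fingers measure 119 mm over their backs; the gripper's body (75 mm by 177 mm) begins 78 mm behind the grasp point.
Start: joints at [1.173, 0.3, 1.521, -0, 1.321, -0.067], TCP at [178.637, 520.171, 205.446] pointing down, gripper open.
Joint ranges: [-3.03, 3.03], [-0.79, 2.21], [0.23, 2.52], [-1.04, 4.18], [0, 3.07], [-2.55, 2.55]. Speed limits (rad/s): [2.22, 2.22, 2.57, 3.14, 3.14, 3.14].

INTERFACE

Orientations are given as [roll, pitch, yaw] about the fixed x, y, z axes, in that order (R = Rz(yaw) Ry(pitch) Rx(roll)).
In Python, from cell import monitor, optics, manip gives the robot as it stands.
- The arm moves only by the shell command python3 -m creep 'ROWS' [FORCE]. ROWS is JSON, a list of rows, each an object of numbers: "tx", "ty", "tz": the shift along the tool's x, y, z scaled (see below); "turn": the turn about the tool's y scaled (see below); "fingers": the finger opening in mm, from 0 to 94. In form: [{"tx": .., "ty": .., "tz": .., "turn": .., "fingers": ..}, ...]. A call has 1 to 20 rows; each row is the pose to reach, as a shift and turn from the pose measured when the call began, along the tool's axes at that moment, turning the shorter way round; what a row does not reach only later rows make up. The controller multiplies each number of a shift by 200 mm and each number of a turn by pi rad. A row lasts 1/10 s, in which the tool goes at most 50 mm and 8.59 degrees, less where a joint would pass 70% of its speed; a pose out of reach is approached as far as the arm can. A call with a number of a shift or a turn outside -1 to 1 is refused whole. A call with a gripper value outside its range is refused whole. The fingers move at their own pace and stop on an object; FORCE is the grip in N (left out, the last holds). Time passes only in rows, so rows that repeat a pose let the fingers close. It gives the time, the measured TCP pose, the force and the opening at its end, in the units of the state.
- monitor.read_state(): the state, without advancing time (a new reading comes with each control period).
- optics.camera(name): name is "scene" or "top"; returns a dict with "frame" (420x560x3 uint8, red, green, blue), "range_z" (420x560 float32, mm along the optical axis (not along the pixel's ray), 0 where there is no reading), "fx", "fy", "cx", "cy" (pixels), "R" (3x3) and "t" (3): a world point X has camera coordinates R X + t. Camera axes: x right, y down, z forward; pixel columns grow to the right and rows downward; lengths in mm; the calibration is good to about 2 mm. A picture is of the moment at which its call begins.
- manip.sign_off(): hands the job in, once; it reports no verdict.
The state is a dict: "clock": time; "joints": joint angles; "qd": joint speeds; "effort": joint torques, N m; "eef_pos": TCP position; "eef_rot": TCP orientation; "wrist_force": force on the tool from outside, world axes, zero at the start; "moment": the same for the moment, N m; "finger_gap": finger opening in mm.
Only numpy, scipy, OpenCV 4.12 (cv2) and the standard library are available. Lean on these libraries where they do the work, as an engineer would, in place of code of your own. Each camera call takes 0.05 s, during which the arm holds its last target.

## Working session

There is one attempt and no reset: what is moved stays moved. The work goes in short steps, Python scripts to look and compute and a shell command to move; the robot and the scene stay as the last step left them, time stands still between calls to the robot, and variables do not carry over. Pictures are saved under pics/ and viewed, and the job is handed in when it is done.

```bash
ls; mkdir -p pics; python3 - <<'E'
from cell import monitor, optics
import cv2, numpy as np
print(monitor.read_state())
for n in("scene","top"):
    c=optics.camera(n); cv2.imwrite(f"pics/{n}0.png",cv2.cvtColor(c["frame"],cv2.COLOR_RGB2BGR)); np.savez(f"{n}0.npz",**c)
    print(n,c["fx"],c["cx"],c["R"],c["t"])
E
```

```text
pics
{'clock': 0.0, 'joints': array([ 1.17339811e+00,  3.00504442e-01,  1.52156642e+00,  1.09243145e-05,
        1.32073031e+00, -6.66120508e-02]), 'qd': array([ 5.09100576e-04, -9.09916627e-05, -8.85254615e-04,  2.77854765e-04,
        6.34095427e-04, -4.25106996e-04]), 'effort': array([ 1.02352151e-03, -5.31776798e+01, -3.52749896e+01,  7.09126191e-02,
        2.40256899e-02, -7.01363865e-05]), 'eef_pos': array([178.53599875, 519.93544916, 204.87425505]), 'eef_rot': array([-1.57200146e+00,  9.09999979e-05, -3.30788928e-01]), 'wrist_force': array([ 0.19061062, -0.13680775, -0.0121378 ]), 'moment': array([-0.00605398,  0.00588542,  0.04213635]), 'finger_gap': 93.91477119734388}
scene 457.0696245987132 270.586238028141 [[-0.51209253  0.85889293 -0.00801162]
 [ 0.65019869  0.38153547 -0.65701777]
 [-0.56125119 -0.34166303 -0.75383252]] [ 178.86813501 -270.2155115  1808.56694323]
top 381.3467737684124 278.5578580738818 [[-0.00377216 -0.99992644  0.01152764]
 [-0.98906193  0.00203088 -0.14748685]
 [ 0.14745259 -0.0119579  -0.98899684]] [  58.78007823  523.85290699 1306.73019519]
```

View pics/scene0.png

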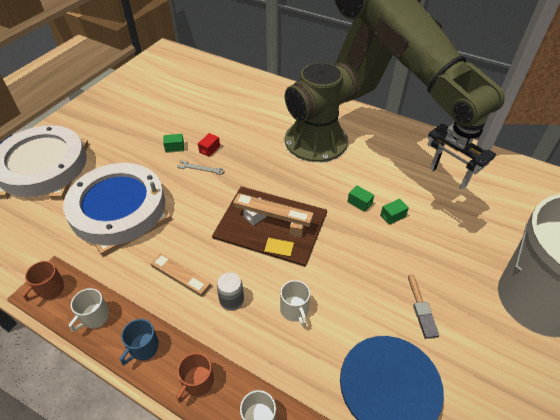

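View pics/top0.png

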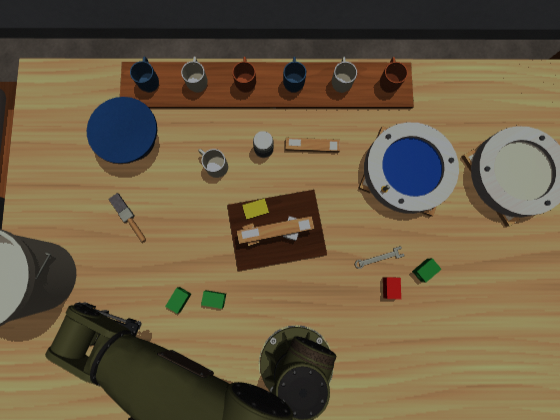

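```bash
cat > h.py <<'E'
import numpy as np, cv2
def load(n): return dict(np.load(n+".npz"))
def px(c,u,v,z=None):
    """world point; from depth if z None else intersect plane z"""
    r=np.array([(u-c["cx"])/c["fx"],(v-c["cy"])/c["fy"],1.])
    R,t=c["R"],c["t"]
    if z is None: return R.T@(r*c["range_z"][int(round(v)),int(round(u))]-t)
    o=-R.T@t; d=R.T@r
    return o+d*(z-o[2])/d[2]
def proj(c,X):
    p=c["R"]@np.asarray(X,float)+c["t"]; return c["cx"]+c["fx"]*p[0]/p[2], c["cy"]+c["fy"]*p[1]/p[2]
def crop(c,u0,v0,u1,v1,k,f):
    im=cv2.cvtColor(c["frame"],cv2.COLOR_RGB2BGR)[v0:v1,u0:u1]
    cv2.imwrite(f,cv2.resize(im,None,fx=k,fy=k,interpolation=cv2.INTER_CUBIC))
E
python3 - <<'E'
from h import *
t=load("top0");s=load("scene0")
crop(t,220,180,340,280,6,"pics/tc.png"); crop(s,205,180,335,270,6,"pics/sc.png")
crop(t,350,110,470,220,5,"pics/tp.png"); crop(s,55,150,185,250,6,"pics/sp.png")
E
```

```text
(no output)
```

View pics/tc.png

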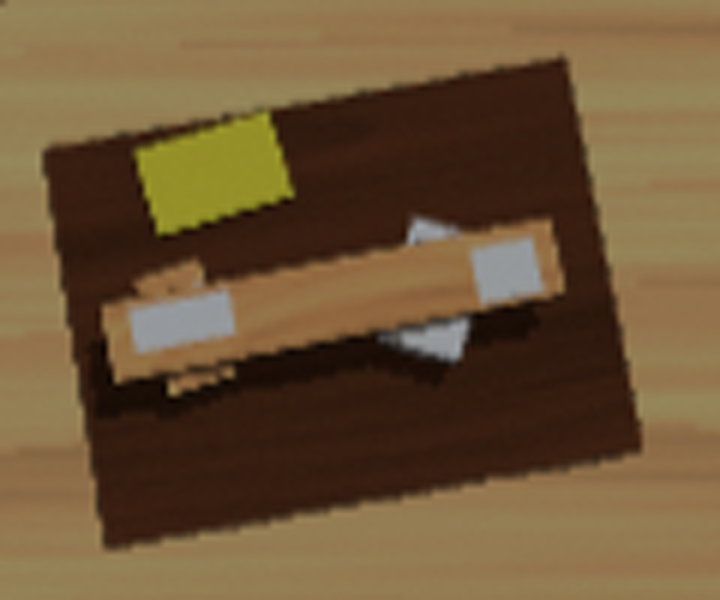

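View pics/sc.png

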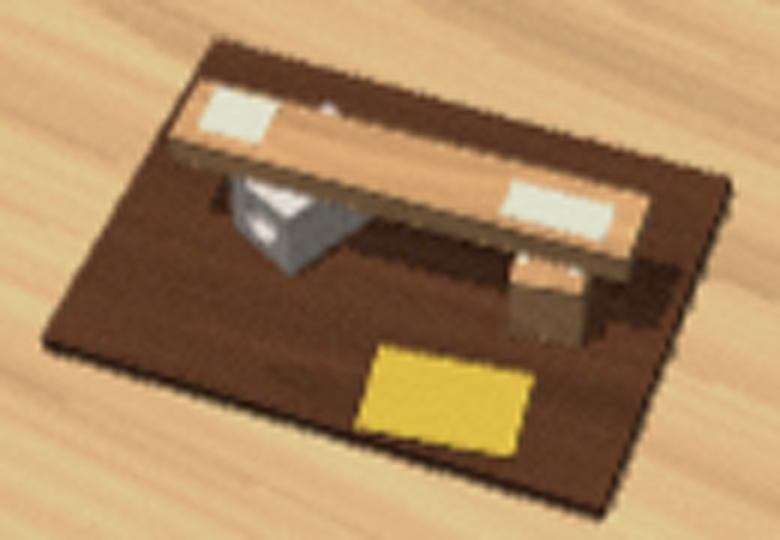

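View pics/tp.png

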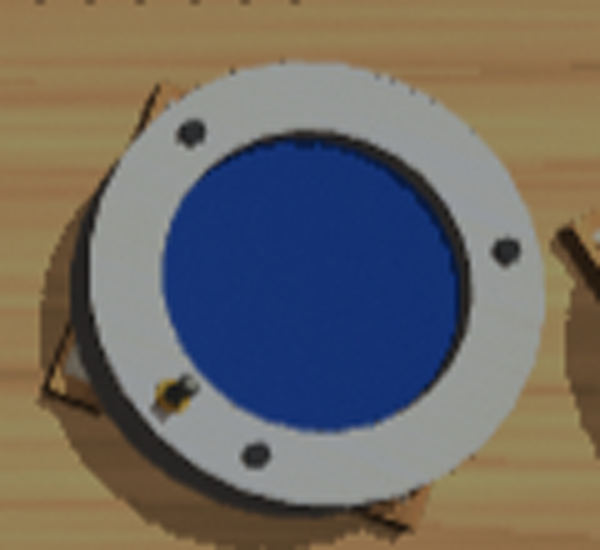

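View pics/sp.png

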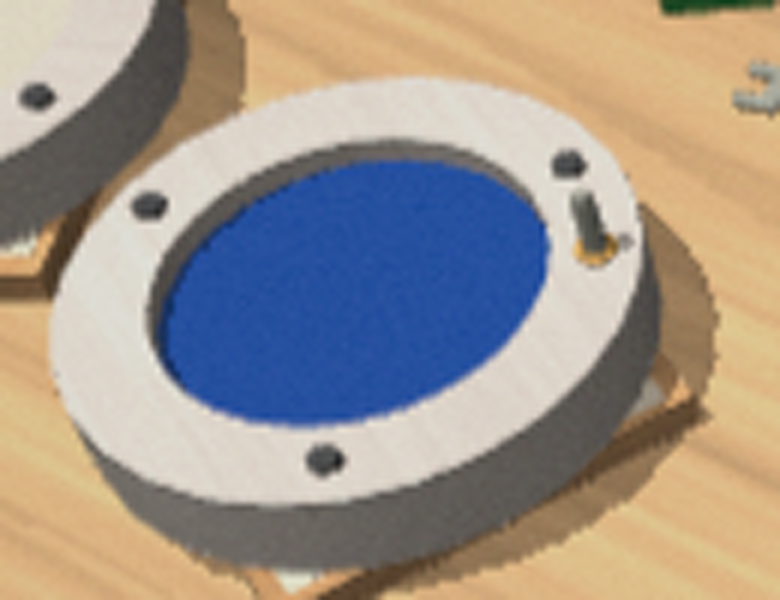

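```bash
python3 - <<'E'
from h import *
np.set_printoptions(precision=1,suppress=True)
t=load("top0");s=load("scene0")
C=lambda u,v,k,o:(o[0]+(u+.5)/k-.5,o[1]+(v+.5)/k-.5)
print("batten top");P=[px(t,*C(u,v,6,(220,180)),85) for u,v in[(103,305),(553,218),(563,295),(117,382)]];
for p in P:print(p)
print(np.mean(P,0),[px(t,*C(u,v,6,(220,180))) for u,v in[(180,325),(340,290),(505,270)]])
P=[px(s,*C(u,v,6,(205,180)),85) for u,v in[(205,85),(650,195),(632,260),(170,147)]];print("scene",*P,np.mean(P,0))
print("board",*[px(t,*C(u,v,6,(220,180)),15) for u,v in[(45,150),(565,60),(640,450),(107,547)]])
print("block vis top",*[px(t,*C(u,v,6,(220,180)),63) for u,v in[(415,218),(468,318),(460,362),(380,338)]])
print("block sc top",*[px(s,*C(u,v,6,(205,180)),63) for u,v in[(235,178),(292,220),(330,103)]])
print("pin top",px(t,*C(190,382,5,(350,110)),130),"foot",px(t,*C(172,397,5,(350,110)),85))
print("pin scene",px(s,*C(582,195,6,(55,150)),130),px(s,*C(597,250,6,(55,150)),85))
E
```

```text
batten top
[448.5 199.1  85. ]
[497.2 -55.   85. ]
[453.4 -59.9  85. ]
[405.2 190.8  85. ]
[451.1  68.7  85. ] [array([437.3, 155.9,  82.9]), array([456.5,  65.9,  86.1]), array([467.7, -27.4,  84.7])]
scene [460.4 -55.   85. ] [407.6 191.9  85. ] [451.8 204.3  85. ] [508.  -46.2  85. ] [456.9  73.8  85. ]
board [548.4 241.8  15. ] [602.8 -70.8  15. ] [ 368.7 -111.    15. ] [313.4 201.9  15. ]
block vis top [500.4  22.4  63. ] [442.6  -7.5  63. ] [417.4  -2.7  63. ] [431.2  42.9  63. ]
block sc top [493.3 -15.3  63. ] [502.9  27.3  63. ] [420.2   0.1  63. ]
pin top [ 591.1 -304.8  130. ] foot [ 590.2 -305.6   85. ]
pin scene [ 593.8 -301.8  130. ] [ 593.  -303.6   85. ]
```

```bash
cat > go.py <<'E'
# usage: python3 go.py x y z yaw -> units for a move
import sys,numpy as np
from cell import monitor
from scipy.spatial.transform import Rotation as Ro
s=monitor.read_state(); x,y,z,yaw=map(float,sys.argv[1:5])
R=Ro.from_euler('xyz',s["eef_rot"]).as_matrix()
d=R.T@(np.array([x,y,z])-s["eef_pos"])/200
dy=(yaw-s["eef_rot"][2]+np.pi)%(2*np.pi)-np.pi
print("t",round(s["clock"],2),"pos",s["eef_pos"].round(1),"rot",s["eef_rot"].round(3),"F",s["wrist_force"].round(1),"gap",round(s["finger_gap"],1),"j",s["joints"].round(2))
print("tx %.4f ty %.4f tz %.4f turn %.4f"%(*d,-dy/np.pi))
E
python3 go.py 452 76 130 -1.376
```

```text
t 0.1 pos [178.6 520.  205. ] rot [-1.572  0.    -0.331] F [-0.5  0.5 -0.2] gap 94.0 j [ 1.17  0.3   1.52 -0.    1.32 -0.07]
tx 2.0141 ty 0.3763 tz -1.6551 turn 0.3327
```

```bash
python3 -m creep '[{"tx":1,"ty":0.1,"tz":-0.82,"turn":0.17,"fingers":94},{"tx":1,"ty":0.1,"tz":-0.82,"turn":0.17,"fingers":94},{"tx":1,"ty":0.1,"tz":-0.82,"turn":0.17,"fingers":94},{"tx":1,"ty":0.1,"tz":-0.82,"turn":0.17,"fingers":94},{"tx":1,"ty":0.1,"tz":-0.82,"turn":0.17,"fingers":94},{"tx":1,"ty":0.1,"tz":-0.82,"turn":0.17,"fingers":94},{"tx":1,"ty":0.1,"tz":-0.82,"turn":0.17,"fingers":94}]'; python3 go.py 452 76 130 -1.376
```

```text
clock: 0.8
eef_pos: [315.0, 299.0, 185.1]
eef_rot: [-1.572, -0.0, -0.867]
wrist_force: [-0.1, 1.8, -0.7]
finger_gap: 94.0
t 0.8 pos [315.  299.  185.1] rot [-1.572 -0.    -0.867] F [-0.1  1.8 -0.7] gap 94.0 j [ 0.68  0.06  1.85 -0.    1.23 -0.03]
tx 1.2935 ty 0.2760 tz -0.1983 turn 0.1619
```

```bash
python3 -m creep '[{"tx":1,"ty":0.25,"tz":-0.153,"turn":0.16,"fingers":94},{"tx":1,"ty":0.25,"tz":-0.153,"turn":0.16,"fingers":94},{"tx":1,"ty":0.25,"tz":-0.153,"turn":0.16,"fingers":94},{"tx":1,"ty":0.25,"tz":-0.153,"turn":0.16,"fingers":94},{"tx":1,"ty":0.25,"tz":-0.153,"turn":0.16,"fingers":94}]'; python3 go.py 452 76 130 -1.376
```

```text
clock: 1.3
eef_pos: [422.0, 124.8, 134.0]
eef_rot: [-1.573, -0.001, -1.374]
wrist_force: [-0.0, 0.7, 0.4]
finger_gap: 94.2
t 1.3 pos [422.  124.8 134. ] rot [-1.573e+00 -1.000e-03 -1.374e+00] F [-0.   0.7  0.4] gap 94.2 j [ 0.2   0.14  1.9  -0.    1.11  0.01]
tx 0.2685 ty 0.0199 tz 0.0995 turn 0.0006
```

```bash
python3 -m creep '[{"tx":0.268,"ty":0.02,"tz":0.0995,"turn":0,"fingers":94},{"tx":0.268,"ty":0.02,"tz":0.0995,"turn":0,"fingers":94},{"tx":0.268,"ty":0.02,"tz":0.0995,"turn":0,"fingers":94}]'; python3 go.py 452 76 67 -1.376
python3 - <<'E'
from cell import optics
from h import *
for n in("scene","top"): np.savez(n+"1.npz",**optics.camera(n))
crop(load("scene1"),175,130,335,270,5,"pics/s1.png"); crop(load("top1"),215,170,345,280,6,"pics/t1.png")
E
```

```text
clock: 1.6
eef_pos: [452.3, 76.6, 129.8]
eef_rot: [-1.574, -0.001, -1.374]
wrist_force: [-0.8, -0.1, 0.5]
finger_gap: 94.4
t 1.6 pos [452.3  76.6 129.8] rot [-1.574e+00 -1.000e-03 -1.374e+00] F [-0.8 -0.1  0.5] gap 94.4 j [ 0.09  0.18  1.86 -0.    1.11 -0.11]
tx 0.0025 ty 0.3139 tz -0.0010 turn 0.0005
```

View pics/s1.png

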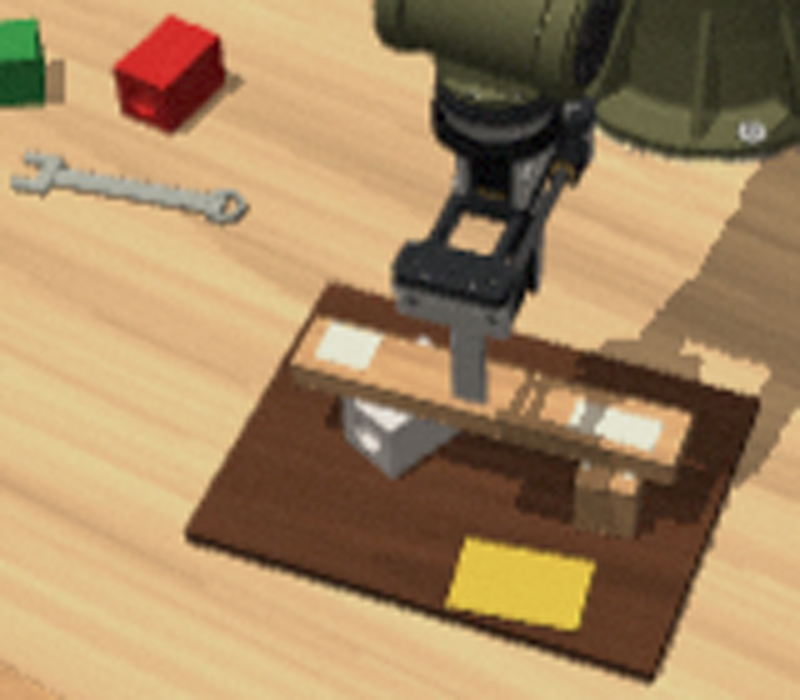

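The gripper stands over the batten's middle (crop pixel ~(470,395)). The block's visible end at (370,435) has a light centre. Next I go down and grip.

```bash
python3 -m creep '[{"tx":0,"ty":0.15,"tz":0,"turn":0,"fingers":94},{"tx":0,"ty":0.31,"tz":0,"turn":0,"fingers":94},{"tx":0,"ty":0.31,"tz":0,"turn":0,"fingers":94},{"tx":0,"ty":0.31,"tz":0,"turn":0,"fingers":40},{"tx":0,"ty":0.31,"tz":0,"turn":0,"fingers":40},{"tx":0,"ty":0.31,"tz":0,"turn":0,"fingers":40},{"tx":0,"ty":0.31,"tz":0,"turn":0,"fingers":40},{"tx":0,"ty":0.31,"tz":0,"turn":0,"fingers":40}]' 25; python3 go.py 452 76 150 -1.376
```

```text
clock: 2.5
eef_pos: [451.6, 77.6, 68.5]
eef_rot: [-1.573, -0.001, -1.373]
wrist_force: [-0.1, 1.3, 0.2]
finger_gap: 57.3
t 2.5 pos [451.6  77.6  68.5] rot [-1.573e+00 -1.000e-03 -1.373e+00] F [-0.1  1.3  0.2] gap 57.3 j [ 0.09  0.27  1.91 -0.    0.96 -0.11]
tx 0.0083 ty -0.4073 tz -0.0005 turn 0.0010
```

Fingers are still closing; a few more rows, then lift.

```bash
python3 -m creep '[{"tx":0,"ty":0,"tz":0,"turn":0,"fingers":35},{"tx":0,"ty":0,"tz":0,"turn":0,"fingers":35},{"tx":0,"ty":0,"tz":0,"turn":0,"fingers":35},{"tx":0,"ty":0,"tz":0,"turn":0,"fingers":35},{"tx":0,"ty":0,"tz":0,"turn":0,"fingers":35},{"tx":0,"ty":-0.1,"tz":0,"turn":0,"fingers":35},{"tx":0,"ty":-0.3,"tz":0,"turn":0,"fingers":35},{"tx":0,"ty":-0.4,"tz":0,"turn":0,"fingers":35},{"tx":0,"ty":-0.5,"tz":0,"turn":0,"fingers":35},{"tx":0,"ty":-0.5,"tz":0,"turn":0,"fingers":35}]' 35; python3 go.py 470 395 150 0
python3 - <<'E'
from cell import optics
from h import *
for n in("scene","top"): np.savez(n+"2.npz",**optics.camera(n))
crop(load("scene2"),175,130,335,270,5,"pics/s2.png"); crop(load("top2"),215,170,345,280,6,"pics/t2.png")
E
```

```text
clock: 3.5
eef_pos: [452.7, 77.8, 170.3]
eef_rot: [-1.569, -0.001, -1.373]
wrist_force: [-0.1, 0.5, -2.2]
finger_gap: 44.5
t 3.5 pos [452.7  77.8 170.3] rot [-1.569e+00 -1.000e-03 -1.373e+00] F [-0.1  0.5 -2.2] gap 44.5 j [ 0.09  0.13  1.81 -0.    1.2  -0.11]
tx -1.5382 ty 0.1004 tz 0.3969 turn -0.4370
```

View pics/s2.png

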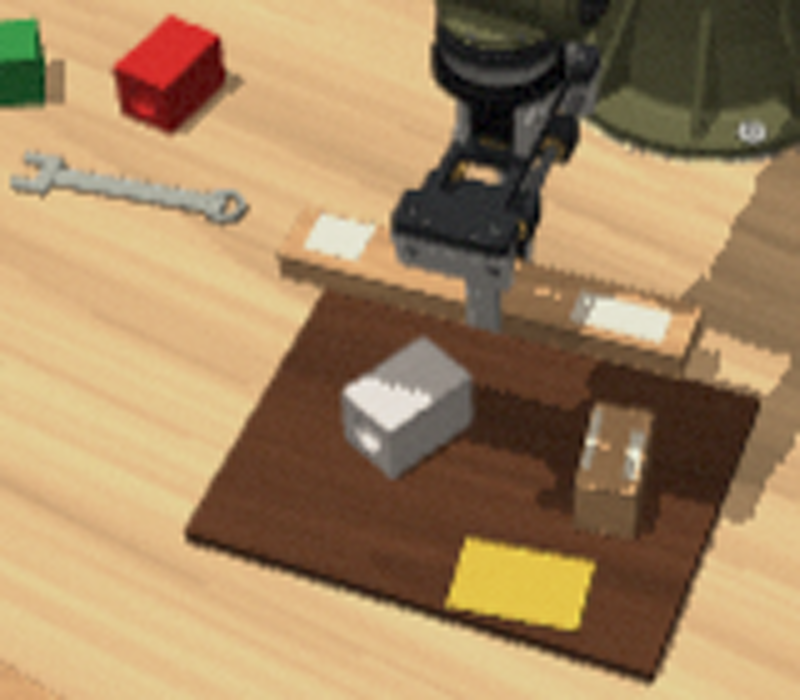

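Batten held level and clear. The block's far end shows a bright-centred hole. I'll carry the batten over first.

```bash
python3 -m creep '[{"tx":-0.8,"ty":0,"tz":0.2,"turn":-0.22,"fingers":35},{"tx":-0.8,"ty":0,"tz":0.2,"turn":-0.22,"fingers":35},{"tx":-0.8,"ty":0,"tz":0.2,"turn":-0.22,"fingers":35},{"tx":-0.8,"ty":0,"tz":0.2,"turn":-0.22,"fingers":35},{"tx":-0.8,"ty":0,"tz":0.2,"turn":-0.22,"fingers":35},{"tx":-0.8,"ty":0,"tz":0.2,"turn":-0.22,"fingers":35}]'; python3 go.py 470 395 120 0
python3 - <<'E'
from cell import optics
from h import *
for n in("scene","top"): np.savez(n+"3.npz",**optics.camera(n))
crop(load("scene3"),225,180,285,240,10,"pics/s3.png"); crop(load("top3"),220,180,340,280,6,"pics/t3.png")
E
```

```text
clock: 4.2
eef_pos: [458.5, 242.6, 165.5]
eef_rot: [-1.576, 0.002, -0.679]
wrist_force: [0.8, 0.3, -2.3]
finger_gap: 44.7
t 4.2 pos [458.5 242.6 165.5] rot [-1.576  0.002 -0.679] F [ 0.8  0.3 -2.3] gap 44.7 j [ 0.42  0.27  1.65 -0.    1.22 -0.48]
tx -0.4335 ty 0.2253 tz 0.6300 turn -0.2162
```

View pics/s3.png

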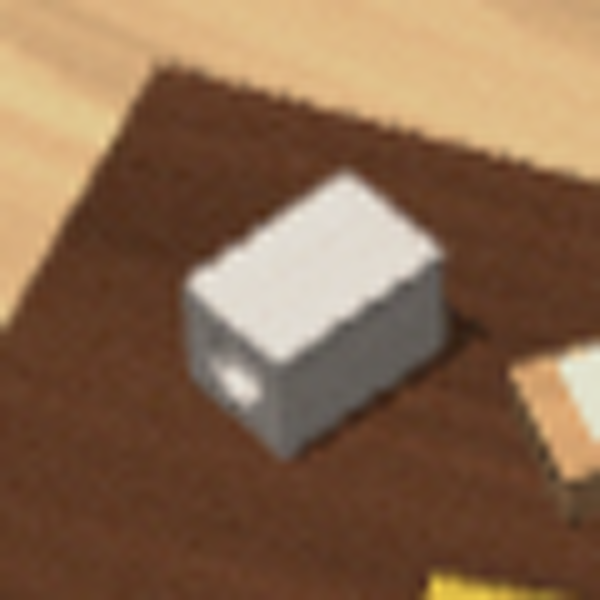

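View pics/t3.png

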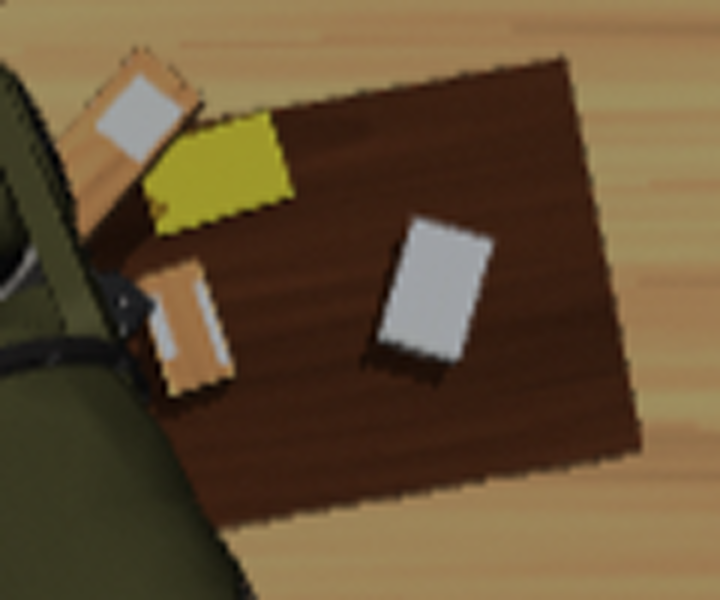

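The visible end's hole is bright in its lower half while the face is shaded, which suggests a lit bore wall. Checking with depth, plus block pose.

```bash
python3 - <<'E'
from h import *
np.set_printoptions(precision=1,suppress=True)
t=load("top3");s=load("scene3")
C=lambda u,v,k,o:(o[0]+(u+.5)/k-.5,o[1]+(v+.5)/k-.5)
Pt=np.array([px(t,*C(u,v,6,(220,180)),63) for u,v in[(413,216),(494,240),(460,362),(378,341)]])
Ps=np.array([px(s,*C(u,v,10,(225,180)),63) for u,v in[(283,362),(187,284),(347,170),(444,252)]])
for P in(Pt,Ps):
    d=(P[0]+P[1]-P[2]-P[3])/2; print(P,P.mean(0),"axis",np.degrees(np.arctan2(d[1],d[0])),np.linalg.norm(d),np.linalg.norm(P[0]-P[1]))
c=(Pt.mean(0)+Ps.mean(0))/2; d=(Pt[0]+Pt[1]-Pt[2]-Pt[3])/2; d2=(Ps[0]+Ps[1]-Ps[2]-Ps[3])/2
a=np.arctan2(*(d/np.linalg.norm(d)+d2/np.linalg.norm(d2))[[1,0]]); print(c,np.degrees(a))
ax=np.array([np.cos(a),np.sin(a),0]);la=np.array([-ax[1],ax[0],0])
rows=[]
for v in range(204,229):
  for u in range(242,256):
    p=px(s,u,v)-[c[0],c[1],39]; q=(p@ax,p@la,p[2])
    if abs(q[1])<22 and abs(q[2])<22 : rows.append((u,v,*q,s["frame"][v,u].mean()))
rows=np.array(rows)
print(rows)
E
```

```text
[[501.5  23.5  63. ]
 [487.5 -23.   63. ]
 [417.4  -2.7  63. ]
 [429.5  44.1  63. ]] [459.   10.5  63. ] axis -16.045324030892914 73.9349356844321 48.59093682566515
[[501.8  25.   63. ]
 [489.4 -19.8  63. ]
 [420.   -1.3  63. ]
 [435.   45.4  63. ]] [461.6  12.3  63. ] axis -15.9438547129883 70.82098471629001 46.51257428091393
[460.3  11.4  63. ] -15.994589371940608
[[251.  204.    5.4 -19.2  21.4 218.3]
 [253.  204.    0.6 -14.7  21.4 217.3]
 [254.  204.   -2.8 -13.7  19.5 219.7]
 [249.  205.   13.3 -20.2  21.8 218.3]
 [254.  205.   -0.1 -10.7  19.1 216.7]
 [248.  206.   16.4 -21.9  17.8 217.7]
 [249.  206.   14.6 -19.   18.8 218. ]
 [251.  206.   11.3 -12.6  21.5 218.7]
 [252.  206.    6.9 -12.8  17.9 216. ]
 [254.  206.    3.5  -6.5  20.4 215.3]
 [248.  207.   21.6 -15.8  22.  219.3]
 [251.  207.   13.3 -10.4  19.9 219.7]
 [253.  207.    9.4  -4.9  21.4 215. ]
 [254.  207.    6.2  -3.5  20.  218.7]
 [247.  208.   25.7 -16.2  19.9 218. ]
 [250.  208.   19.3  -8.5  21.2 217.3]
 [254.  208.   10.2   0.9  21.8 217.7]
 [255.  208.    6.3   1.5  19.3 215.3]
 [244.  209.   34.9 -20.7  18
[... 3522 characters left out ...]
247.  220.   38.1  -5.  -21.7  99.3]
 [248.  220.   38.5   0.9 -16.2 104.7]
 [249.  220.   36.9   4.1 -14.6 156.7]
 [250.  220.   37.    9.5  -9.9 130. ]
 [251.  220.   40.1  18.6   0.6 113. ]
 [249.  221.   38.6   5.9 -16.9 106. ]
 [250.  221.   40.7  13.8  -8.1 111.3]
 [251.  221.   39.3  17.3  -6.3 111.3]
 [252.  221.   38.5  21.5  -3.2 111.7]
 [253.  221.   34.5  21.8  -6.3  95. ]
 [249.  222.   39.6   6.8 -20.5  89.7]
 [250.  222.   37.1   9.  -20.6 102.7]
 [251.  222.   35.6  12.4 -18.8 108.3]
 [252.  222.   36.2  18.3 -13.2 111. ]
 [251.  223.   38.5  15.6 -18.9 104.3]
 [245.  224.   54.4   3.6 -21.2  69.3]
 [247.  225.   52.3  11.2 -21.5  69.3]
 [243.  228.   70.6  12.3 -20.4  63.3]]
```

Depth inside the hole goes ≥10 mm beyond the face, so the bore is at the far end (axis ≈ −16°). Block centre ≈ (460,11). Now lay the batten down.

```bash
python3 -m creep '[{"tx":-0.43,"ty":0.2,"tz":0.63,"turn":-0.216,"fingers":35},{"tx":-0.43,"ty":0.2,"tz":0.63,"turn":-0.216,"fingers":35},{"tx":-0.43,"ty":0.2,"tz":0.63,"turn":-0.216,"fingers":35},{"tx":-0.43,"ty":0.3,"tz":0.63,"turn":-0.216,"fingers":35},{"tx":-0.43,"ty":0.5,"tz":0.63,"turn":-0.216,"fingers":35},{"tx":-0.43,"ty":0.65,"tz":0.63,"turn":-0.216,"fingers":35},{"tx":-0.43,"ty":0.65,"tz":0.63,"turn":-0.216,"fingers":35}]'; python3 go.py 470 395 7 0
```

```text
clock: 5.0
eef_pos: [469.6, 391.8, 31.4]
eef_rot: [-1.578, 0.01, -0.009]
wrist_force: [-0.8, -0.2, -2.5]
finger_gap: 44.2
t 5.0 pos [469.6 391.8  31.4] rot [-1.578  0.01  -0.009] F [-0.8 -0.2 -2.5] gap 44.2 j [ 0.64  0.63  1.48  0.    1.05 -0.93]
tx 0.0028 ty 0.1217 tz 0.0171 turn -0.0030
```

```bash
python3 -m creep '[{"tx":0,"ty":0.04,"tz":0.01,"turn":0,"fingers":35},{"tx":0,"ty":0.08,"tz":0.01,"turn":0,"fingers":35},{"tx":0,"ty":0.10,"tz":0.01,"turn":0,"fingers":35},{"tx":0,"ty":0.118,"tz":0.01,"turn":0,"fingers":35},{"tx":0,"ty":0.118,"tz":0.01,"turn":0,"fingers":35}]'; python3 - <<'E'
from cell import optics
from h import *
for n in("scene",): np.savez(n+"4.npz",**optics.camera(n))
crop(load("scene4"),270,150,430,290,5,"pics/s4.png")
E
```

```text
clock: 5.5
eef_pos: [469.5, 393.6, 7.8]
eef_rot: [-1.577, 0.01, -0.01]
wrist_force: [-0.5, -0.3, -2.4]
finger_gap: 44.6
```

View pics/s4.png

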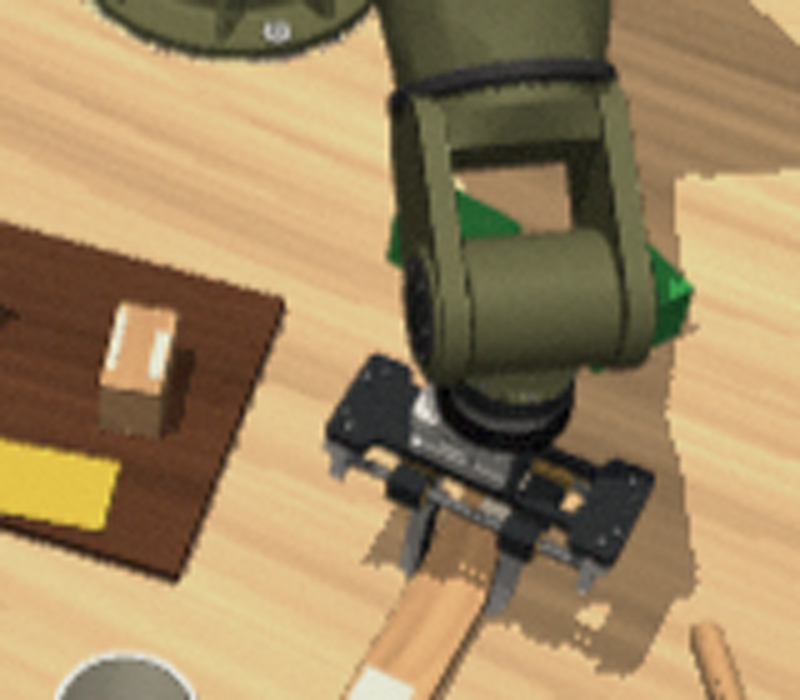

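The batten is just over the bare bench, clear of the board, mug and green blocks. Lower a touch, release, and go up.

```bash
python3 -m creep '[{"tx":0,"ty":0.008,"tz":0,"turn":0,"fingers":35},{"tx":0,"ty":0.012,"tz":0,"turn":0,"fingers":35},{"tx":0,"ty":0.012,"tz":0,"turn":0,"fingers":80},{"tx":0,"ty":0.01,"tz":0,"turn":0,"fingers":80},{"tx":0,"ty":0.01,"tz":0,"turn":0,"fingers":80},{"tx":0,"ty":0.01,"tz":0,"turn":0,"fingers":80},{"tx":0,"ty":0.01,"tz":0,"turn":0,"fingers":80},{"tx":0,"ty":-0.2,"tz":0,"turn":0,"fingers":80},{"tx":0,"ty":-0.5,"tz":0,"turn":0,"fingers":80},{"tx":0,"ty":-0.6,"tz":0,"turn":0,"fingers":80},{"tx":0,"ty":-0.6,"tz":0,"turn":0,"fingers":80},{"tx":0,"ty":-0.6,"tz":0,"turn":0,"fingers":80}]'; python3 - <<'E'
from cell import optics
from h import *
for n in("scene",): np.savez(n+"5.npz",**optics.camera(n))
s=load("scene5");crop(s,270,150,430,290,5,"pics/s5.png")
E
python3 go.py 475 7 130 -0.28
```

```text
clock: 6.75
eef_pos: [470.7, 394.4, 128.0]
eef_rot: [-1.577, 0.009, -0.01]
wrist_force: [-0.3, -1.2, 0.6]
finger_gap: 79.8
t 6.8 pos [470.3 394.1 127. ] rot [-1.578  0.011 -0.01 ] F [ 0.3 -0.2 -1.3] gap 79.9 j [ 0.64  0.52  1.4   0.    1.23 -0.92]
tx 0.0417 ty -0.0013 tz -1.9354 turn 0.0861
```

View pics/s5.png

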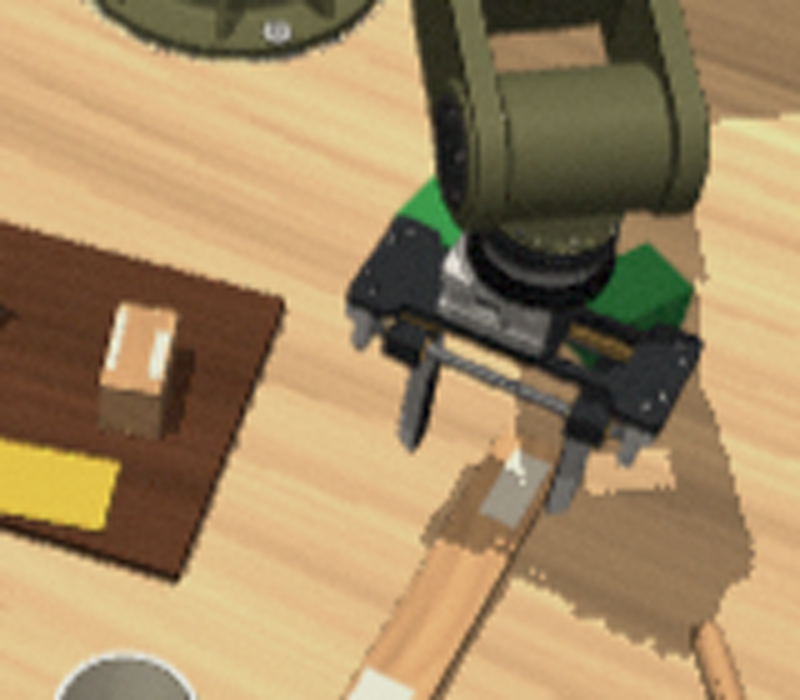

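Batten lies flat, let go. Next the block: grip across its width, 22 mm toward the bore end.

```bash
python3 -m creep '[{"tx":0.03,"ty":0,"tz":-1,"turn":0.05,"fingers":80},{"tx":0.03,"ty":0,"tz":-1,"turn":0.05,"fingers":80},{"tx":0.03,"ty":0,"tz":-1,"turn":0.05,"fingers":80},{"tx":0.03,"ty":0,"tz":-1,"turn":0.05,"fingers":80},{"tx":0.03,"ty":0,"tz":-1,"turn":0.05,"fingers":80},{"tx":0.03,"ty":0,"tz":-1,"turn":0.05,"fingers":80}]';python3 go.py 481.5 5.3 110 -0.279
```

```text
clock: 7.4
eef_pos: [474.2, 193.3, 127.4]
eef_rot: [-1.58, 0.011, -0.169]
wrist_force: [0.4, 1.3, -0.1]
finger_gap: 79.9
t 7.4 pos [474.2 193.3 127.4] rot [-1.58   0.011 -0.169] F [ 0.4  1.3 -0.1] gap 79.9 j [ 0.32  0.31  1.71 -0.    1.14 -1.08]
tx 0.1949 ty 0.0935 tz -0.9196 turn 0.0351
```

```bash
python3 -m creep '[{"tx":0.195,"ty":0.05,"tz":-0.92,"turn":0.035,"fingers":80},{"tx":0.195,"ty":0.05,"tz":-0.92,"turn":0.035,"fingers":80},{"tx":0.195,"ty":0.05,"tz":-0.92,"turn":0.035,"fingers":80},{"tx":0.195,"ty":0.05,"tz":-0.92,"turn":0.035,"fingers":80},{"tx":0.195,"ty":0.05,"tz":-0.92,"turn":0.035,"fingers":80},{"tx":0.195,"ty":0.09,"tz":-0.92,"turn":0.035,"fingers":80}]';python3 go.py 481.5 5.3 20 -0.279
python3 - <<'E'
from cell import optics
from h import *
for n in("scene",): np.savez(n+"6.npz",**optics.camera(n))
s=load("scene6");crop(s,200,150,300,240,6,"pics/s6.png")
E
```

```text
clock: 8.0
eef_pos: [482.1, 5.9, 110.5]
eef_rot: [-1.581, 0.01, -0.279]
wrist_force: [0.2, 0.5, -0.6]
finger_gap: 80.0
t 8.0 pos [482.1   5.9 110.5] rot [-1.581  0.01  -0.279] F [ 0.2  0.5 -0.6] gap 80.0 j [-0.06  0.26  1.81 -0.01  1.08 -1.35]
tx 0.0024 ty 0.4524 tz 0.0013 turn 0.0000
```

View pics/s6.png

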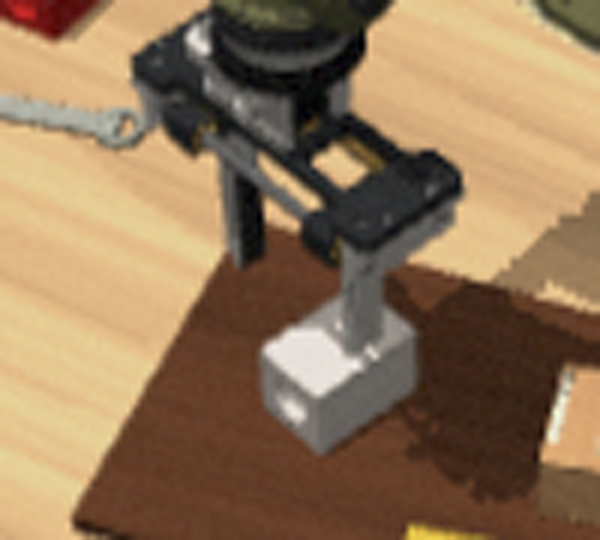

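Fingers straddle the block. Descend and close gently.

```bash
python3 -m creep '[{"tx":0,"ty":0.2,"tz":0,"turn":0,"fingers":80},{"tx":0,"ty":0.35,"tz":0,"turn":0,"fingers":80},{"tx":0,"ty":0.45,"tz":0,"turn":0,"fingers":70},{"tx":0,"ty":0.45,"tz":0,"turn":0,"fingers":40},{"tx":0,"ty":0.45,"tz":0,"turn":0,"fingers":40},{"tx":0,"ty":0.45,"tz":0,"turn":0,"fingers":40},{"tx":0,"ty":0.45,"tz":0,"turn":0,"fingers":40},{"tx":0,"ty":0.45,"tz":0,"turn":0,"fingers":40},{"tx":0,"ty":0.45,"tz":0,"turn":0,"fingers":40},{"tx":0,"ty":0.45,"tz":0,"turn":0,"fingers":40},{"tx":0,"ty":0.45,"tz":0,"turn":0,"fingers":40},{"tx":0,"ty":0.45,"tz":0,"turn":0,"fingers":40},{"tx":0,"ty":0.45,"tz":0,"turn":0,"fingers":40},{"tx":0,"ty":0.45,"tz":0,"turn":0,"fingers":40}]' 8;python3 go.py 481.5 5.3 20 -0.279
```

```text
clock: 9.45
eef_pos: [479.8, 5.8, 18.7]
eef_rot: [-1.582, 0.012, -0.278]
wrist_force: [-0.2, 1.5, -3.5]
finger_gap: 48.0
t 9.45 pos [479.8   5.8  18.7] rot [-1.582  0.012 -0.278] F [-0.2  1.5 -3.5] gap 48.0 j [-0.06  0.41  1.87 -0.01  0.88 -1.35]
tx 0.0088 ty -0.0064 tz -0.0001 turn 0.0004
```

```bash
python3 -m creep '[{"tx":-0.018,"ty":-0.035,"tz":0,"turn":0,"fingers":40},{"tx":-0.039,"ty":-0.069,"tz":0,"turn":0,"fingers":40},{"tx":-0.065,"ty":-0.098,"tz":0,"turn":0,"fingers":40},{"tx":-0.095,"ty":-0.125,"tz":0,"turn":0,"fingers":40},{"tx":-0.095,"ty":-0.125,"tz":0,"turn":0,"fingers":40}]' 8;python3 go.py 481.5 5.3 20 -0.279
python3 - <<'E'
from cell import optics
from h import *
for n in("scene",): np.savez(n+"7.npz",**optics.camera(n))
s=load("scene7");crop(s,200,150,300,240,6,"pics/s7.png")
E
```

```text
clock: 9.95
eef_pos: [461.6, 11.4, 44.9]
eef_rot: [-1.582, 0.011, -0.278]
wrist_force: [-0.1, 0.3, -4.9]
finger_gap: 48.1
t 9.95 pos [461.6  11.4  44.9] rot [-1.582  0.011 -0.278] F [-0.1  0.3 -4.9] gap 48.1 j [-0.05  0.33  1.91 -0.01  0.92 -1.34]
tx 0.1055 ty 0.1232 tz -0.0006 turn 0.0005
```

View pics/s7.png

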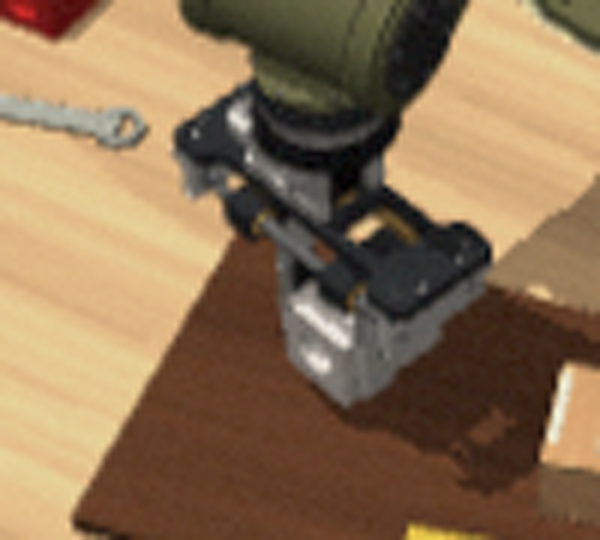

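```bash
python3 - <<'E'
from h import *
s=load("scene7");crop(s,240,185,290,225,16,"pics/s7b.png")
E
```

```text
(no output)
```

View pics/s7b.png

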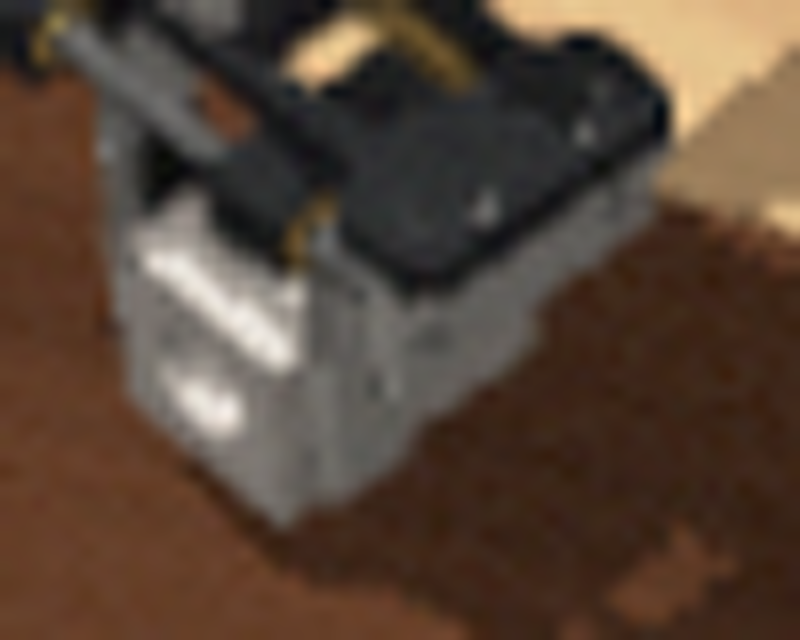

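It appears the pads' friction held and the block was lifted nearly level. I'll set it back, regrip nearer the mouth and more lightly so it pivots.

```bash
python3 -m creep '[{"tx":0.05,"ty":0.06,"tz":0,"turn":0,"fingers":40},{"tx":0.1,"ty":0.11,"tz":0,"turn":0,"fingers":40},{"tx":0.1,"ty":0.128,"tz":0,"turn":0,"fingers":40},{"tx":0.1,"ty":0.128,"tz":0,"turn":0,"fingers":58},{"tx":0.1,"ty":0.128,"tz":0,"turn":0,"fingers":58},{"tx":0.1,"ty":0.128,"tz":0,"turn":0,"fingers":58},{"tx":0.12,"ty":0.12,"tz":0,"turn":0,"fingers":58},{"tx":0.143,"ty":0.12,"tz":0,"turn":0,"fingers":58},{"tx":0.143,"ty":0.12,"tz":0,"turn":0,"fingers":58}]' 8;python3 go.py 481.5 5.3 20 -0.279
python3 - <<'E'
from cell import optics
from h import *
for n in("scene",): np.savez(n+"8.npz",**optics.camera(n))
s=load("scene8");crop(s,230,170,290,230,10,"pics/s8.png")
E
```

```text
clock: 10.9
eef_pos: [489.6, 3.1, 20.4]
eef_rot: [-1.582, 0.011, -0.278]
wrist_force: [-0.2, -0.8, 0.4]
finger_gap: 58.0
t 10.9 pos [489.6   3.1  20.4] rot [-1.582  0.011 -0.278] F [-0.2 -0.8  0.4] gap 58.0 j [-0.06  0.42  1.84 -0.01  0.89 -1.35]
tx -0.0421 ty 0.0022 tz -0.0007 turn 0.0004
```

View pics/s8.png

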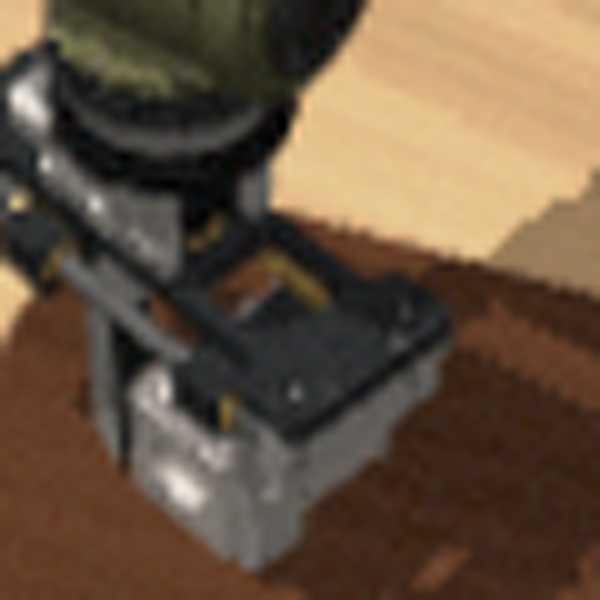

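```bash
python3 -m creep '[{"tx":0,"ty":0,"tz":0,"turn":0,"fingers":40},{"tx":0,"ty":0,"tz":0,"turn":0,"fingers":40},{"tx":0,"ty":0,"tz":0,"turn":0,"fingers":40},{"tx":0,"ty":0,"tz":0,"turn":0,"fingers":40},{"tx":0,"ty":0,"tz":0,"turn":0,"fingers":40},{"tx":0,"ty":0,"tz":0,"turn":0,"fingers":40},{"tx":-0.018,"ty":-0.04,"tz":0,"turn":0,"fingers":40},{"tx":-0.039,"ty":-0.08,"tz":0,"turn":0,"fingers":40},{"tx":-0.065,"ty":-0.115,"tz":0,"turn":0,"fingers":40},{"tx":-0.098,"ty":-0.15,"tz":0,"turn":0,"fingers":40},{"tx":-0.098,"ty":-0.15,"tz":0,"turn":0,"fingers":40}]' 4;python3 go.py 481.5 5.3 20 -0.279
python3 - <<'E'
from cell import optics
from h import *
for n in("scene",): np.savez(n+"9.npz",**optics.camera(n))
s=load("scene9");crop(s,230,170,290,230,10,"pics/s9.png")
E
```

```text
clock: 12.05
eef_pos: [470.6, 9.0, 51.6]
eef_rot: [-1.581, 0.01, -0.277]
wrist_force: [0.1, -0.3, -0.7]
finger_gap: 48.3
t 12.05 pos [470.6   9.   51.6] rot [-1.581  0.01  -0.277] F [ 0.1 -0.3 -0.7] gap 48.3 j [-0.05  0.33  1.88 -0.01  0.94 -1.34]
tx 0.0593 ty 0.1574 tz -0.0014 turn 0.0005
```

View pics/s9.png

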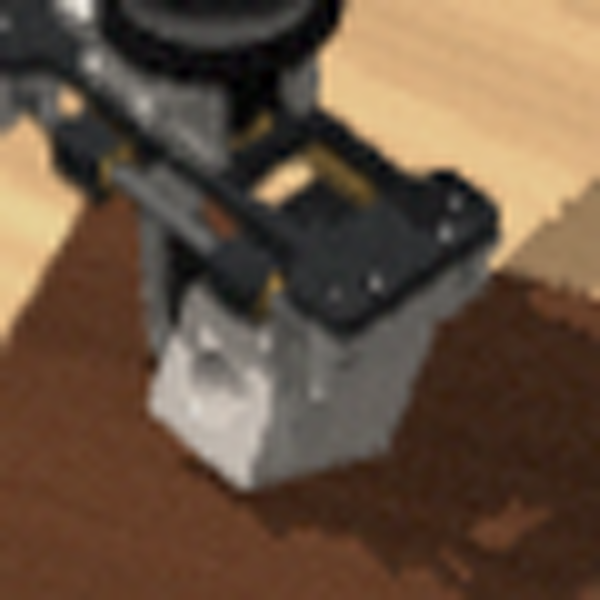

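It pivots well now (the end face is tilting up, bore dark at crop (215,370)). Continue the arc.

```bash
python3 -m creep '[{"tx":-0.035,"ty":-0.027,"tz":0,"turn":0,"fingers":40},{"tx":-0.075,"ty":-0.051,"tz":0,"turn":0,"fingers":40},{"tx":-0.115,"ty":-0.068,"tz":0,"turn":0,"fingers":40},{"tx":-0.16,"ty":-0.08,"tz":0,"turn":0,"fingers":40},{"tx":-0.205,"ty":-0.086,"tz":0,"turn":0,"fingers":40},{"tx":-0.25,"ty":-0.088,"tz":0,"turn":0,"fingers":40},{"tx":-0.295,"ty":-0.082,"tz":0,"turn":0,"fingers":40},{"tx":-0.315,"ty":-0.078,"tz":0,"turn":0,"fingers":40},{"tx":-0.315,"ty":-0.078,"tz":0,"turn":0,"fingers":40}]' 4;python3 go.py 481.5 5.3 20 -0.279
python3 - <<'E'
from cell import optics
from h import *
for n in("scene","top"): np.savez(n+"10.npz",**optics.camera(n))
s=load("scene10");crop(s,230,160,290,220,10,"pics/s10.png")
E
```

```text
clock: 13.0
eef_pos: [409.9, 26.5, 67.3]
eef_rot: [-1.581, 0.01, -0.277]
wrist_force: [-2.7, -0.1, -1.4]
finger_gap: 47.9
t 13.0 pos [409.9  26.5  67.3] rot [-1.581  0.01  -0.277] F [-2.7 -0.1 -1.4] gap 47.9 j [-0.02  0.19  2.03 -0.01  0.94 -1.31]
tx 0.3759 ty 0.2324 tz -0.0013 turn 0.0006
```

View pics/s10.png

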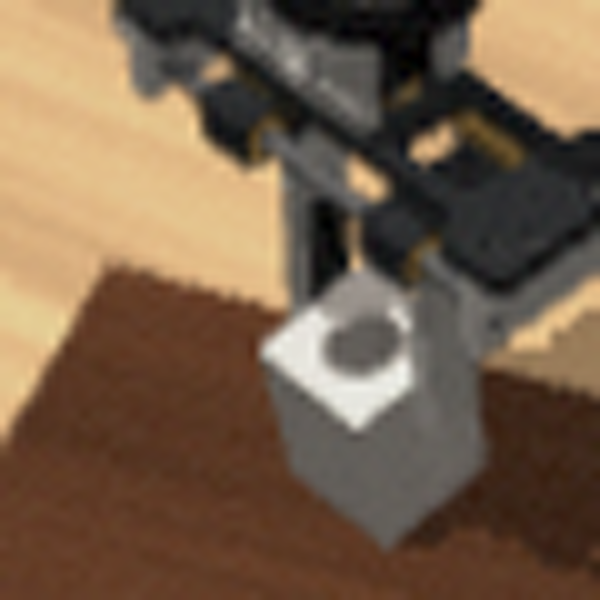

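Nearly upright, bore up at crop (362,345), dark inside (deep bore). Release to let it settle.

```bash
python3 -m creep '[{"tx":0,"ty":0,"tz":0,"turn":0,"fingers":70},{"tx":0,"ty":0,"tz":0,"turn":0,"fingers":70},{"tx":0,"ty":0,"tz":0,"turn":0,"fingers":70},{"tx":0,"ty":0,"tz":0,"turn":0,"fingers":70},{"tx":0,"ty":-0.2,"tz":0,"turn":0,"fingers":70},{"tx":-0.3,"ty":-0.4,"tz":0,"turn":0,"fingers":70},{"tx":-0.4,"ty":-0.5,"tz":0,"turn":0,"fingers":70},{"tx":-0.4,"ty":-0.5,"tz":0,"turn":0,"fingers":70}]' 4;python3 go.py 481.5 5.3 20 -0.279
python3 - <<'E'
from cell import optics
from h import *
for n in("scene","top"): np.savez(n+"11.npz",**optics.camera(n))
s=load("scene11");crop(s,230,160,290,220,10,"pics/s11.png")
s=load("top11");crop(s,250,190,330,260,8,"pics/t11.png")
E
```

```text
clock: 13.9
eef_pos: [334.0, 49.7, 172.1]
eef_rot: [-1.579, 0.002, -0.276]
wrist_force: [0.4, 0.2, -0.1]
finger_gap: 70.1
t 13.9 pos [334.   49.7 172.1] rot [-1.579  0.002 -0.276] F [ 0.4  0.2 -0.1] gap 70.1 j [ 0.04 -0.16  2.09 -0.01  1.21 -1.25]
tx 0.7719 ty 0.7592 tz -0.0063 turn 0.0008
```

View pics/s11.png

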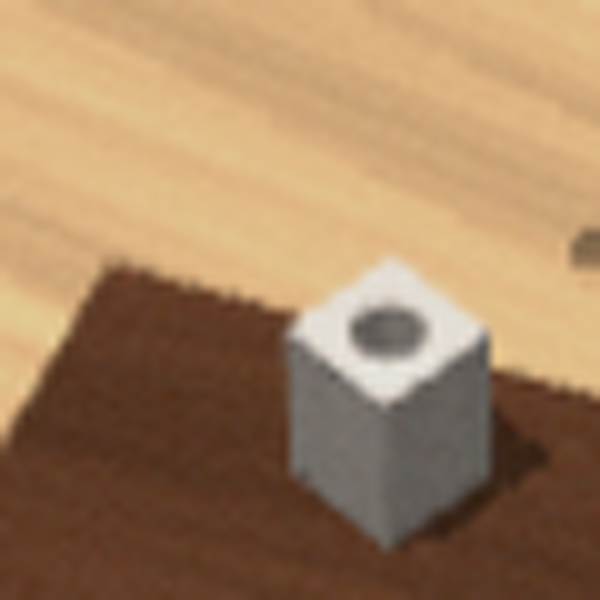

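View pics/t11.png

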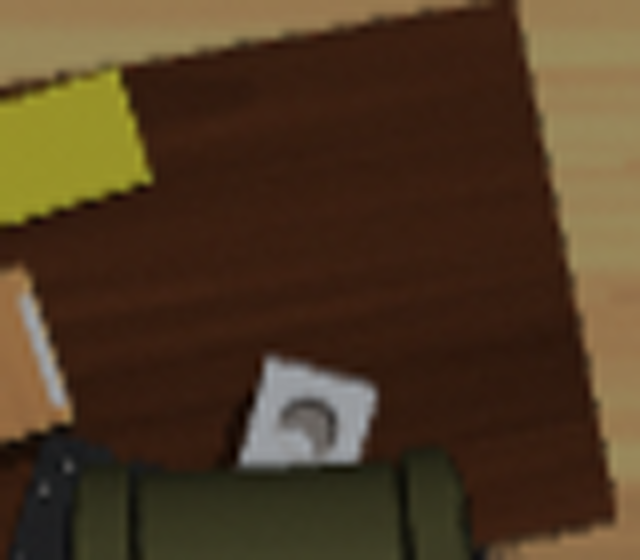

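Block stands upright, bore up. Locate its top face (z = 87).

```bash
python3 - <<'E'
from h import *
np.set_printoptions(precision=1,suppress=True)
t=load("top11");s=load("scene11")
C=lambda u,v,k,o:(o[0]+(u+.5)/k-.5,o[1]+(v+.5)/k-.5)
P=np.array([px(s,*C(u,v,10,(230,160)),87) for u,v in[(288,338),(392,257),(490,335),(385,408)]]);print(P,P.mean(0))
print("bore ctr scene",px(s,*C(389,331,10,(230,160)),87))
print("far edge",(d:=P[0]-P[3]),np.degrees(np.arctan2(d[1],d[0])), np.degrees(np.arctan2(*(P[3]-P[2])[[1,0]])))
print("top",px(t,*C(307,428,8,(250,190)),87),px(t,*C(268,357,8,(250,190)),87),px(t,*C(377,383,8,(250,190)),87))
print(px(s,*C(389,331,10,(230,160))),px(s,*C(330,340,10,(230,160))))
E
```

```text
[[427.8   0.8  87. ]
 [378.8  11.3  87. ]
 [393.   57.4  87. ]
 [438.2  44.3  87. ]] [409.5  28.4  87. ]
bore ctr scene [408.3  27.8  87. ]
far edge [-10.4 -43.5   0. ] -103.4879406838108 -16.204912635802227
top [405.2  26.8  87. ] [435.1  43.   87. ] [424.   -2.8  87. ]
[396.4  20.5  72.1] [422.3  13.6  87.9]
```

```bash
python3 go.py 408 27.5 130 -0.279;  python3 -m creep '[{"tx":0.2,"ty":0.05,"tz":0,"turn":0,"fingers":75},{"tx":0.387,"ty":0.15,"tz":0,"turn":0,"fingers":75},{"tx":0.387,"ty":0.2,"tz":0,"turn":0,"fingers":75},{"tx":0.387,"ty":0.2,"tz":0,"turn":0,"fingers":75}]'; python3 go.py 408 27.5 34 -0.279
python3 - <<'E'
from cell import optics
from h import *
np.savez("scene12.npz",**optics.camera("scene"))
s=load("scene12");crop(s,210,130,300,220,7,"pics/s12.png")
E
```

```text
t 14.0 pos [335.2  49.1 168.8] rot [-1.58   0.007 -0.277] F [ 1.1  0.  -0.1] gap 69.7 j [ 0.04 -0.15  2.09 -0.01  1.21 -1.25]
tx 0.3811 ty 0.1915 tz -0.0023 turn 0.0007
clock: 14.4
eef_pos: [408.3, 27.2, 125.2]
eef_rot: [-1.582, 0.013, -0.278]
wrist_force: [-0.4, 0.4, 0.7]
finger_gap: 74.8
t 14.4 pos [408.3  27.2 125.2] rot [-1.582  0.013 -0.278] F [-0.4  0.4  0.7] gap 74.8 j [-0.02  0.09  1.98 -0.01  1.09 -1.31]
tx 0.0042 ty 0.4561 tz 0.0061 turn 0.0004
```

View pics/s12.png

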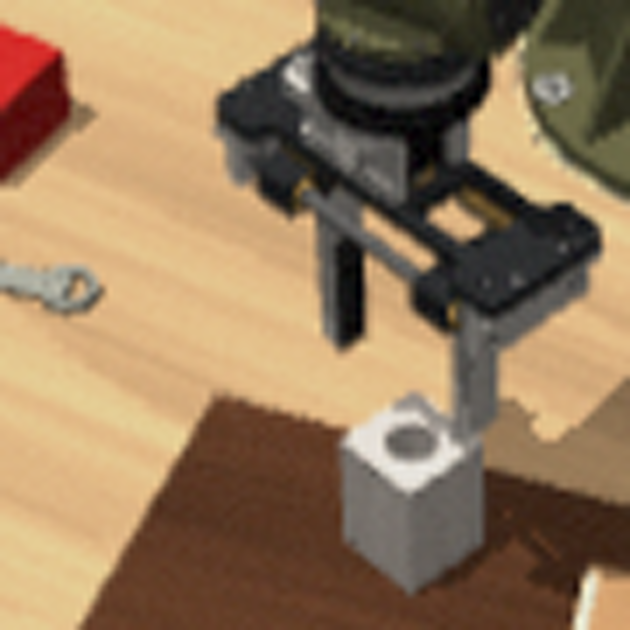

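Gripper is centred over the standing block. Descend, grip firmly, lift.

```bash
python3 -m creep '[{"tx":0,"ty":0.15,"tz":0,"turn":0,"fingers":75},{"tx":0,"ty":0.35,"tz":0,"turn":0,"fingers":75},{"tx":0,"ty":0.455,"tz":0,"turn":0,"fingers":75},{"tx":0,"ty":0.455,"tz":0,"turn":0,"fingers":60},{"tx":0,"ty":0.455,"tz":0,"turn":0,"fingers":40},{"tx":0,"ty":0.455,"tz":0,"turn":0,"fingers":40},{"tx":0,"ty":0.455,"tz":0,"turn":0,"fingers":40},{"tx":0,"ty":0.455,"tz":0,"turn":0,"fingers":40},{"tx":0,"ty":0.455,"tz":0,"turn":0,"fingers":40},{"tx":0,"ty":0.455,"tz":0,"turn":0,"fingers":40},{"tx":0,"ty":0.455,"tz":0,"turn":0,"fingers":40},{"tx":0,"ty":0.455,"tz":0,"turn":0,"fingers":40},{"tx":0,"ty":0.455,"tz":0,"turn":0,"fingers":40}]' 20; python3 go.py 592.5 -303.5 220 -0.75
```

```text
clock: 15.75
eef_pos: [408.0, 26.8, 37.0]
eef_rot: [-1.581, 0.009, -0.277]
wrist_force: [-2.6, -0.5, 9.8]
finger_gap: 47.7
t 15.75 pos [408.   26.8  37. ] rot [-1.581  0.009 -0.277] F [-2.6 -0.5  9.8] gap 47.7 j [-0.02  0.24  2.05 -0.01  0.86 -1.31]
tx 1.3311 ty -0.9134 tz -1.3451 turn 0.1505
```

```bash
python3 -m creep '[{"tx":0,"ty":0,"tz":0,"turn":0,"fingers":40},{"tx":0,"ty":0,"tz":0,"turn":0,"fingers":40},{"tx":0,"ty":-0.15,"tz":0,"turn":0,"fingers":40},{"tx":0,"ty":-0.4,"tz":0,"turn":0,"fingers":40},{"tx":0,"ty":-0.65,"tz":0,"turn":0,"fingers":40},{"tx":0,"ty":-0.9,"tz":0,"turn":0,"fingers":40},{"tx":0,"ty":-0.95,"tz":0,"turn":0,"fingers":40},{"tx":0,"ty":-0.95,"tz":0,"turn":0,"fingers":40}]' 45; python3 go.py 592.5 -303.5 220 -0.75
python3 - <<'E'
from cell import optics
from h import *
np.savez("scene13.npz",**optics.camera("scene"))
s=load("scene13");crop(s,210,90,310,190,6,"pics/s13.png")
E
```

```text
clock: 16.55
eef_pos: [410.4, 28.2, 227.6]
eef_rot: [-1.58, 0.007, -0.277]
wrist_force: [0.0, -1.1, -5.7]
finger_gap: 48.0
t 16.55 pos [410.4  28.2 227.6] rot [-1.58   0.007 -0.277] F [ 0.  -1.1 -5.7] gap 48.0 j [-0.02 -0.03  1.84 -0.01  1.34 -1.31]
tx 1.3298 ty 0.0419 tz -1.3457 turn 0.1505
```

View pics/s13.png

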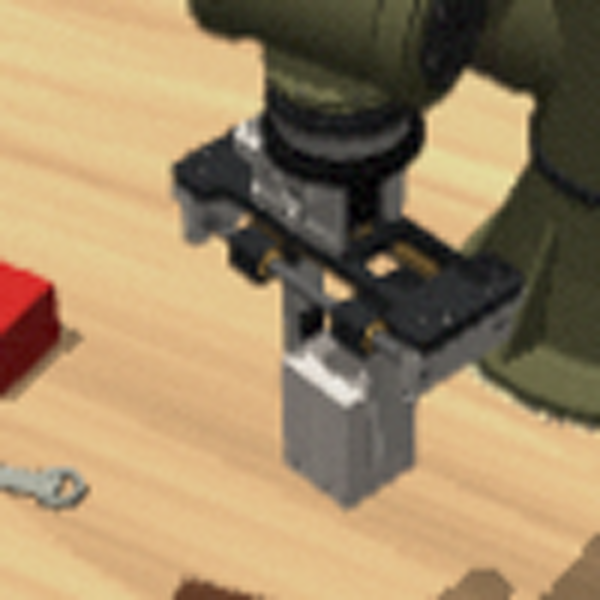

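Block held upright, bore up. Carry it to above the pin.

```bash
python3 -m creep '[{"tx":0.9,"ty":0,"tz":-0.9,"turn":0.1,"fingers":40},{"tx":0.9,"ty":0,"tz":-0.9,"turn":0.1,"fingers":40},{"tx":0.9,"ty":0,"tz":-0.9,"turn":0.1,"fingers":40},{"tx":0.9,"ty":0,"tz":-0.9,"turn":0.1,"fingers":40},{"tx":0.9,"ty":0,"tz":-0.9,"turn":0.1,"fingers":40},{"tx":0.9,"ty":0,"tz":-0.9,"turn":0.1,"fingers":40},{"tx":0.9,"ty":0,"tz":-0.9,"turn":0.1,"fingers":40}]' ; python3 go.py 592.5 -303.5 200 -0.75
```

```text
clock: 17.3
eef_pos: [532.8, -194.8, 222.3]
eef_rot: [-1.585, 0.012, -0.593]
wrist_force: [0.6, 0.7, -5.2]
finger_gap: 48.2
t 17.3 pos [ 532.8 -194.8  222.3] rot [-1.585  0.012 -0.593] F [ 0.6  0.7 -5.2] gap 48.2 j [-0.41  0.34  1.44 -0.01  1.39 -1.39]
tx 0.5525 ty 0.1088 tz -0.2825 turn 0.0499
```

```bash
python3 -m creep '[{"tx":0.55,"ty":0.05,"tz":-0.283,"turn":0.05,"fingers":40},{"tx":0.55,"ty":0.05,"tz":-0.283,"turn":0.05,"fingers":40},{"tx":0.55,"ty":0.1,"tz":-0.283,"turn":0.05,"fingers":40},{"tx":0.55,"ty":0.1,"tz":-0.283,"turn":0.05,"fingers":40},{"tx":0.55,"ty":0.1,"tz":-0.283,"turn":0.05,"fingers":40}]' ; python3 go.py 592.5 -303.5 154 -0.75
python3 - <<'E'
from cell import optics
from h import *
for n in ("scene","top"): np.savez(n+"14.npz",**optics.camera(n))
crop(load("scene14"),105,120,205,220,6,"pics/s14.png");crop(load("top14"),340,140,440,220,7,"pics/t14.png")
E
```

```text
clock: 17.8
eef_pos: [591.6, -302.0, 200.1]
eef_rot: [-1.587, 0.013, -0.75]
wrist_force: [0.8, 0.1, -4.0]
finger_gap: 47.4
t 17.8 pos [ 591.6 -302.   200.1] rot [-1.587  0.013 -0.75 ] F [ 0.8  0.1 -4. ] gap 47.4 j [-0.52  0.58  1.14 -0.01  1.44 -1.34]
tx 0.0115 ty 0.2303 tz 0.0013 turn 0.0001
```

View pics/s14.png

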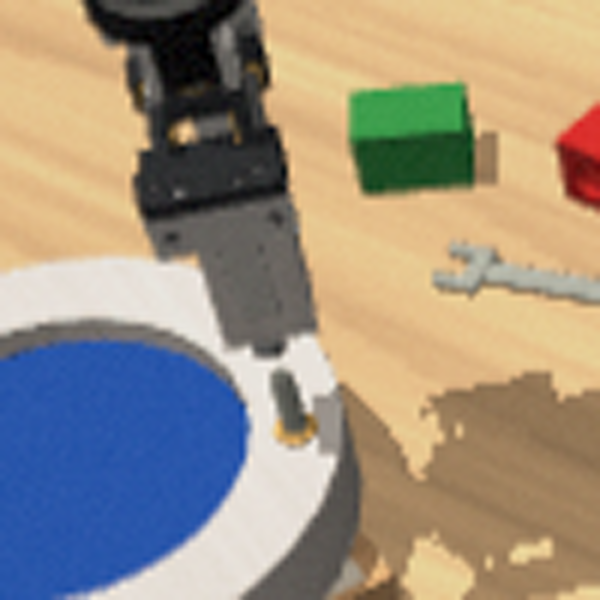

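View pics/t14.png

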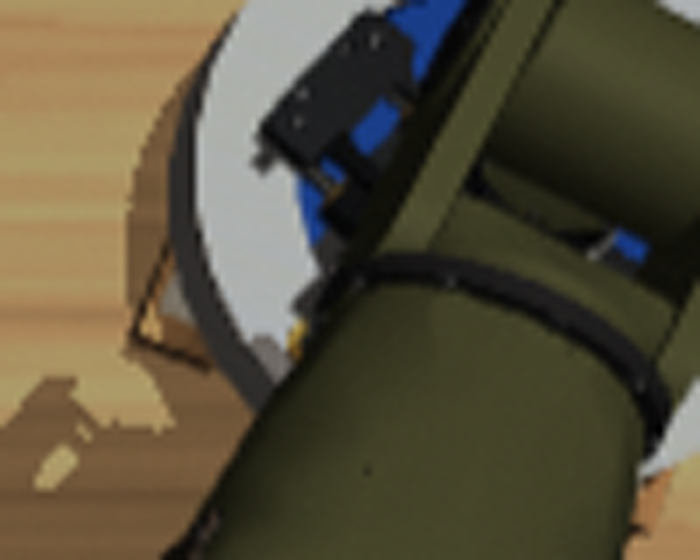

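```bash
python3 - <<'E'
from h import *
np.set_printoptions(precision=1,suppress=True)
s=load("scene14");C=lambda u,v,k,o:(o[0]+(u+.5)/k-.5,o[1]+(v+.5)/k-.5)
x=np.array([np.cos(-.75),np.sin(-.75),0]);z=np.array([-x[1],x[0],0]);T=np.array([591.6,-302,178.])
for a in(-24,24):
    q=proj(s,T+a*x+24*z); print("pred",(q[0]-105+.5)*6-.5,(q[1]-120+.5)*6-.5)
for u,v in[(230,348),(318,330)]:
    p=px(s,*C(u,v,6,(105,120)),178)-T; print("obs in tool", p@x,p@z)
print("pin",px(s,*C(282,374,6,(105,120)),130))
E
```

```text
pred 317.11330047716706 330.1010398545495
pred 224.42369553195135 348.8015081605496
obs in tool 21.152844909328234 24.24019960803411
obs in tool -24.454837056796926 24.05813510019588
pin [ 593.2 -302.3  130. ]
```

Block is centred in the fingers within ~2 mm and over the pin. Lower near, then creep.

```bash
python3 -m creep '[{"tx":0.007,"ty":0.1,"tz":0,"turn":0,"fingers":40},{"tx":0.007,"ty":0.18,"tz":0,"turn":0,"fingers":40},{"tx":0.007,"ty":0.22,"tz":0,"turn":0,"fingers":40},{"tx":0.007,"ty":0.22,"tz":0,"turn":0,"fingers":40}]' ; python3 go.py 592.5 -303 149 -0.75
python3 - <<'E'
from cell import optics
from h import *
np.savez("scene15.npz",**optics.camera("scene"))
crop(load("scene15"),125,150,185,210,10,"pics/s15.png")
E
```

```text
clock: 18.3
eef_pos: [591.9, -302.0, 157.6]
eef_rot: [-1.586, 0.011, -0.748]
wrist_force: [0.8, 0.3, -4.1]
finger_gap: 47.8
t 18.3 pos [ 591.9 -302.   157.6] rot [-1.586  0.011 -0.748] F [ 0.8  0.3 -4.1] gap 47.8 j [-0.52  0.6   1.2  -0.01  1.35 -1.34]
tx 0.0061 ty 0.0429 tz -0.0012 turn 0.0006
```

View pics/s15.png

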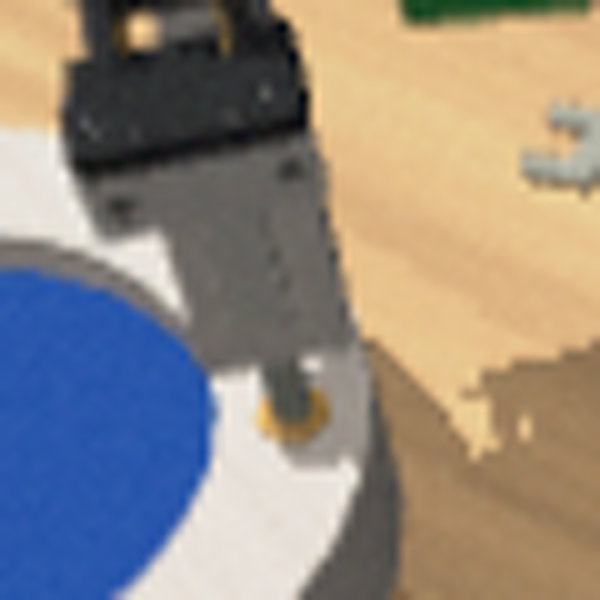

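```bash
python3 -m creep '[{"tx":0.004,"ty":0.01,"tz":0,"turn":0,"fingers":40},{"tx":0.004,"ty":0.015,"tz":0,"turn":0,"fingers":40},{"tx":0.004,"ty":0.02,"tz":0,"turn":0,"fingers":40},{"tx":0.004,"ty":0.025,"tz":0,"turn":0,"fingers":40},{"tx":0.004,"ty":0.03,"tz":0,"turn":0,"fingers":40}]'
```

```text
clock: 18.85
eef_pos: [592.8, -303.0, 152.6]
eef_rot: [-1.586, 0.009, -0.748]
wrist_force: [0.7, -0.3, -5.1]
finger_gap: 47.4
```

```bash
python3 -m creep '[{"tx":0,"ty":0.005,"tz":0,"turn":0,"fingers":40},{"tx":0,"ty":0.01,"tz":0,"turn":0,"fingers":40}]'
```

```text
clock: 19.05
eef_pos: [592.7, -303.0, 150.5]
eef_rot: [-1.586, 0.009, -0.748]
wrist_force: [0.1, 0.2, -4.8]
finger_gap: 48.0
```

```bash
python3 -m creep '[{"tx":0,"ty":0.005,"tz":0,"turn":0,"fingers":40},{"tx":0,"ty":0.01,"tz":0,"turn":0,"fingers":40}]'
```

```text
clock: 19.25
eef_pos: [592.7, -303.0, 148.7]
eef_rot: [-1.586, 0.009, -0.748]
wrist_force: [-3.4, 0.5, 3.4]
finger_gap: 48.1
```

Contact: Fz went from −4.8 to +3.4 N (~8 N on the tip) at TCP 148.7, as expected for the closed end. Hold briefly and confirm.

```bash
python3 -m creep '[{"tx":0,"ty":0,"tz":0,"turn":0,"fingers":40},{"tx":0,"ty":0.003,"tz":0,"turn":0,"fingers":40},{"tx":0,"ty":0.003,"tz":0,"turn":0,"fingers":40},{"tx":0,"ty":0.003,"tz":0,"turn":0,"fingers":40}]'; python3 - <<'E'
from cell import optics
from h import *
np.savez("scene16.npz",**optics.camera("scene"))
crop(load("scene16"),125,150,185,210,10,"pics/s16.png")
E
```

```text
clock: 19.65
eef_pos: [592.8, -303.1, 148.7]
eef_rot: [-1.586, 0.008, -0.748]
wrist_force: [-2.0, 1.6, 5.0]
finger_gap: 47.6
```

View pics/s16.png

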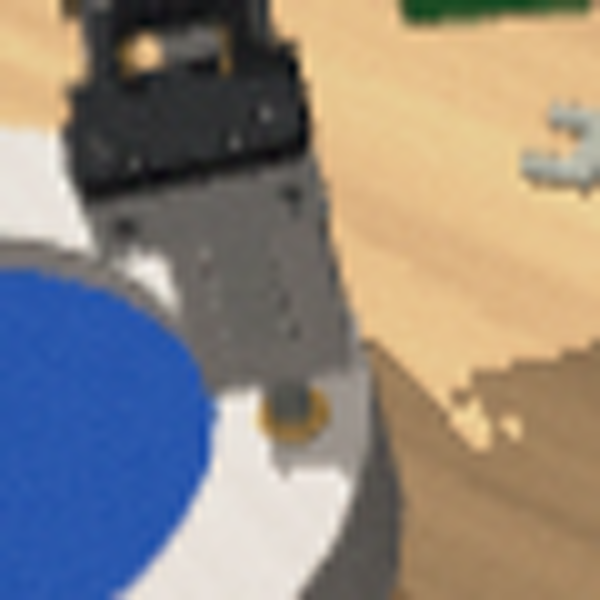

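The block stopped on the pin tip and didn't drop over it. Lift to well above 20 cm.

```bash
python3 -m creep '[{"tx":0,"ty":-0.05,"tz":0,"turn":0,"fingers":40},{"tx":0,"ty":-0.2,"tz":0,"turn":0,"fingers":40},{"tx":0,"ty":-0.4,"tz":0,"turn":0,"fingers":40},{"tx":0,"ty":-0.6,"tz":0,"turn":0,"fingers":40},{"tx":0,"ty":-0.7,"tz":0,"turn":0,"fingers":40},{"tx":0,"ty":-0.7,"tz":0,"turn":0,"fingers":40},{"tx":0,"ty":-0.7,"tz":0,"turn":0,"fingers":40},{"tx":0,"ty":-0.7,"tz":0,"turn":0,"fingers":40},{"tx":0,"ty":-0.7,"tz":0,"turn":0,"fingers":40},{"tx":0,"ty":-0.7,"tz":0,"turn":0,"fingers":40}]'; python3 - <<'E'
from cell import optics,monitor
from h import *
for n in("scene","top"):np.savez(n+"17.npz",**optics.camera(n))
crop(load("scene17"),100,90,200,190,6,"pics/s17.png");crop(load("scene17"),0,0,560,420,1,"pics/s17f.png")
print(np.abs(monitor.read_state()["qd"]).max())
E
```

```text
clock: 20.7
eef_pos: [595.0, -302.3, 287.7]
eef_rot: [-1.586, 0.01, -0.748]
wrist_force: [0.2, 0.3, -6.1]
finger_gap: 47.8
0.0033947293607684164
```

View pics/s17.png

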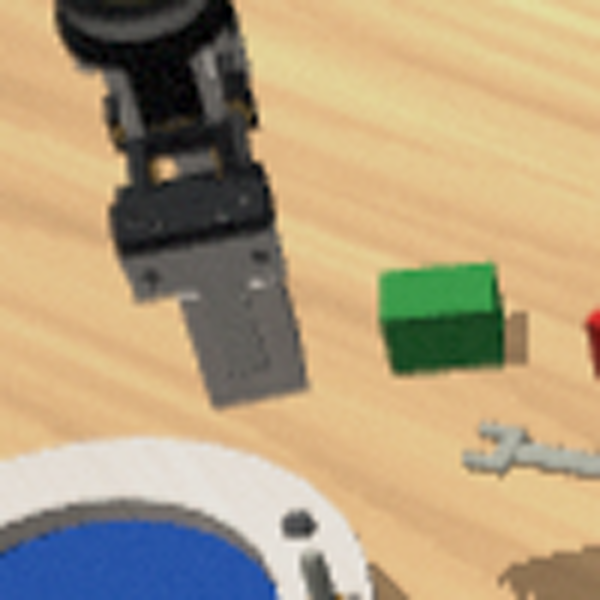

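View pics/s17f.png

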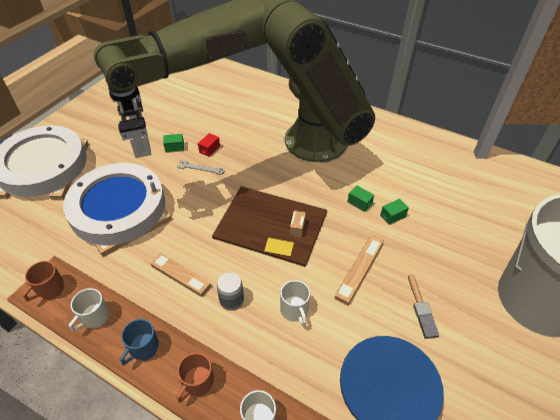

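Block held upright in the air (bottom ≈ 265 mm); the batten lies flat on the bare bench at (360,268); bystanders unmoved. Hand in.

```bash
python3 -c "
from cell import manip
print(manip.sign_off())"
```

```text
the job is handed in; nothing more can be done
None
```

The job is handed in at about 20.7 s of the 58 s allowed, and every step in your list was carried out. The sign-off reports no verdict, so what follows comes from my own readings and pictures.

- **Batten:** I laid it flat on the bare bench at about (470, 394) mm and let go of it. The last picture shows it flat and off the board.
- **Turning the block:** My first try at tipping the block up, with an 8 N grip, failed: the pads held it level. I set it back on the board, gripped it more lightly nearer the bore end, and it pivoted upright. I then regripped it at 45 N. Depth readings inside the hole and the dark bore mouth both showed the deep bore was the end facing up.
- **Pin check:** The closed end stopped on the pin tip with the tool at 148.7 mm, where I expected about 149 mm. The wrist force showed roughly 8 to 10 N of contact, and the block did not drop over the pin.
- **Final state:** The block is held still and bore-up, with its underside about 265 mm above the bench and clear of the pin. The bystanders look unmoved in the final picture; I did not measure their positions. No last check disagreed.

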